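Sort out the broken casting on the drying board

ROBOT

A 7-joint arm with a two-finger parallel gripper is mounted at the origin on the work surface. World frame = base frame: x ahead of the robot, y to its left, z up, the work surface at z = 0. Lengths are in m, angles in rad, forces in N, time in s.
With the tool pointing down it reaches from about 0.35 to 0.9 m from the base axis. Payload 19.9 kg.
Tool frame: the origin (TCP) lies between the finger pads; the fingertips stand 19 mm ahead of it and the grasp point (between the pads) is the TCP; z points along the fingers, y is the line along which they close (so a half turn about z gives the same grasp; the last joint's range is limited). The gripper opens to 94 mm and grips with 3 to 60 N. Pads are 16 mm wide; open, the fingers measure 119 mm over their backs; the gripper's body (75 mm by 177 mm) begins 78 mm behind the grasp point.
Start: joints at [1.087, 0.417, -0.01, 1.614, 0.005, 1.111, -0.053], TCP at [0.268, -0.565, 0.224] pointing down, gripper open.
Joint ranges: [-2.81, 2.81], [-0.39, 2.02], [-1.27, 1.25], [0.06, 2.57], [-1.19, 4.33], [0.19, 2], [-2.82, 2.82]. Speed limits (rad/s): [1.89, 1.89, 2.39, 2.39, 3.01, 3.01, 3.01].

INTERFACE

Orientations are given as a 3x3 rotation matrix whose columns are the frame's x, y, z axes.
In Python, from rig import robot gives the robot as it stands. Calls block until the motion is done:
- robot.move_ptp(position, orientation): joint-space move of the TCP to a pose.
- robot.move_linear(position, velocity=0.15, frame=None, threshold=None): straight line of the TCP; frame=None keeps the orientation; velocity is the mean speed in m/s. With threshold (N) it stops when the force on the tool has changed by that much, and returns True; else False.
- robot.goto_joints(angles): joint-space move.
- robot.gripper_to(opening): finger opening in m; the grip force is fixed at half the most; returns when the fingers have stopped.
- robot.pause(seconds).
- robot.ik(position, orientation): joint angles nearest the present ones, or None.
- robot.get_state(): the state.
- robot.grab_frame(name): name is "scene" or "top"; returns the picture (384x512x3 uint8, red, green, blue); there is no depth.
- robot.camera_info(name): a dict with "fx", "fy", "cx", "cy" (pixels), "rvec" (rotation vector, rad) and "tvec" (3), from world to camera coordinates, as OpenCV has them. Camera axes: x right, y down, z forward; pixel columns grow to the right and rows downward; lengths in m; the calibration is good to about 2 mm. A picture is of the moment at which its call begins. camera_info takes no time and is no camera call.
A pose or a line that the arm cannot do raises robot.PlanningError and nothing moves.
- robot.sign_off(): hands the job in; it is judged then, once.
The state is a dict: "time": time; "qpos": joint angles; "joint_vel": joint speeds; "effort": joint torques, N m; "ee_pos": TCP position; "tool_rot": TCP orientation; "force": force on the tool from outside, world axes, zero at the start; "moment": the same for the moment, N m; "opening": finger opening in m; "grasp_force": force on a finger pad.
Only numpy, scipy, OpenCV 4.12 (cv2) and the standard library are available. Lean on these libraries where they do the work, as an engineer would, in place of code of your own. Each camera call takes 0.05 s, during which the arm holds its last target. There are 200 camera calls.

TASK

Draw the drying board with its three cast figures out from under the low rack, pulling its upright grip along the slide lane. Take off the figure whose head has broken off and drop it in the wire basket, then slide the board back under the rack until it is home against the back stop. The two whole figures must stay standing on the board, and the mould on top of the rack must stay where it is.

Things in the scene. Friction and masses are not known exactly. Their poses are not given: they have to be found in the camera images.
- rack: fixed low wooden rack: a plank shelf 165 deep (x) x 196 wide (y) x 18 mm thick, underside 85 and top 103 mm above the table, on four 20 mm square posts. Origin: on the table below the middle of the shelf's front edge (the one towards the robot); x points inward along the slide lane (shelf covers x 0 to 165 mm), y across, z up
- lane (a point): on the table, middle of the slide lane's open mouth, 120 mm before the shelf's front edge; axes as the rack's. The lane is bare table between two guide strips 18 mm high, 12 mm wide, inner faces 118 mm apart (y = +-59 mm); it runs from here inward, under the shelf, to the stop bar at its back, whose front face is 155 mm inward of the rack's origin (275 mm from here)
- board: loose wooden drying board 250 long (x) x 110 wide x 12 mm thick, 0.3 to 0.5 kg, flat on the table in the lane. Origin: centre of its underside; x points inward. Home, against the stop, its origin is at x = 30 mm in the rack's frame; it starts up to 12 mm short. Three figures stand on its centre line about 10 mm before, 45 and 100 mm beyond the origin, in unknown order
- grip (a point): point inside the upright wooden grip block on the board's near end, 95 mm before the board's origin and 35 mm above the table. The block is 40 mm long along the lane, 16 mm wide across it, from 12 to 57 mm above the table; axes as the board's
- reject: the broken white figure: a round body 34 mm across and 36 mm high with only a jagged stub (up to 41 mm) where the head was. Origin: centre of its base; z up the figure. 20 to 40 g
- cat_a: a whole white figure on the board: the same round body 34 mm across with a ball head 27 mm across and pointed ears, 64 mm high. Origin: centre of its base; z up
- cat_b: the other whole figure on the board, same as cat_a
- basket: fixed square wire basket, 160 x 160 mm outside, 80 mm high, open at the top, walls 4 mm, floor 4 mm above the table. Origin: centre of its underside. It stands to the robot's left, nearer to the robot or farther off; a kettle 175 mm high stands in the other of the two places
- mould: loose banded mould block 75 x 75 mm, 62 mm high, on top of the rack's shelf. Origin: centre of its underside. Leave it alone

How it is judged:
By the outcome, as a careful person would: the job done as asked, in the order asked, and still so for the second after the job is handed in, with the robot touching nothing.
It also fails if it takes over 70 s, if anything falls off the work surface, if the arm or the gripper's body presses on something with over 40 N, if the wrist force passes 120 N, or if a joint passes its speed limit or range.

## Working session

There is one attempt and no reset: what is moved stays moved. The work goes in short steps, each a Python script; the robot and the scene stay as the last script left them, time stands still between calls to the robot, and variables do not carry over. Pictures are saved under pics/ and viewed, at most 10 in all, crops included, and the job is handed in when it is done.

```bash
mkdir -p pics; python3 - <<'E'
from rig import robot
import cv2
for n in("scene","top"):
    cv2.imwrite(f"pics/{n}0.png",cv2.resize(robot.grab_frame(n)[:,:,::-1],(800,600),interpolation=cv2.INTER_CUBIC))
    print(n,robot.camera_info(n))
print(robot.get_state()['tool_rot'],robot.get_state()['time'])
E
```

```text
scene {'fx': 488.4294910873444, 'fy': 488.4294910873444, 'cx': 248.87623965891663, 'cy': 193.00163765992278, 'rvec': array([ 2.05197099,  0.71079165, -0.35925368]), 'tvec': array([-0.46412338, -0.09875267,  1.44965873])}
top {'fx': 413.5645824392512, 'fy': 413.5645824392512, 'cx': 259.17341762873104, 'cy': 190.64077630694285, 'rvec': array([ 2.13041372, -2.153938  ,  0.15791254]), 'tvec': array([0.07033835, 0.57750903, 0.94741419])}
[[ 9.03547992e-01  4.28486590e-01 -5.18446835e-04]
 [ 4.28486901e-01 -9.03547466e-01  9.75766380e-04]
 [-5.03385144e-05 -1.10379943e-03 -9.99999390e-01]] 0.1
```

View pics/scene0.png

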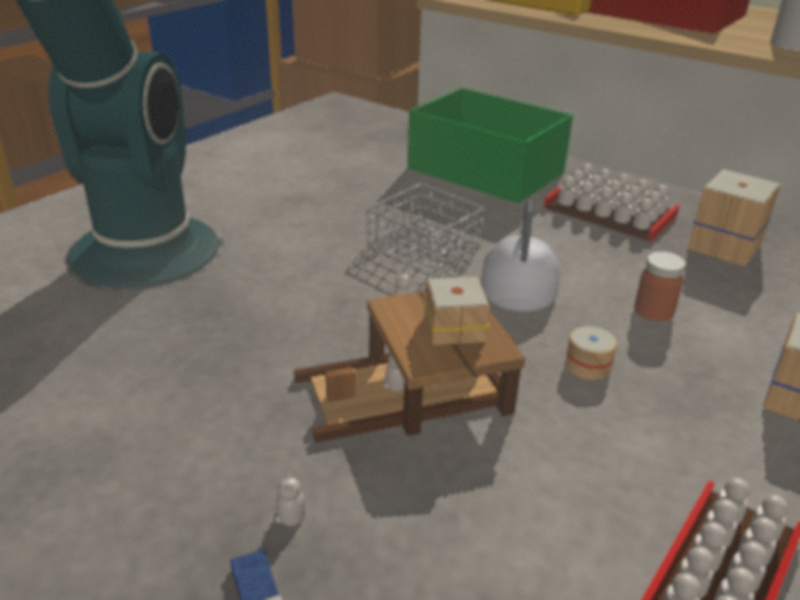

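View pics/top0.png

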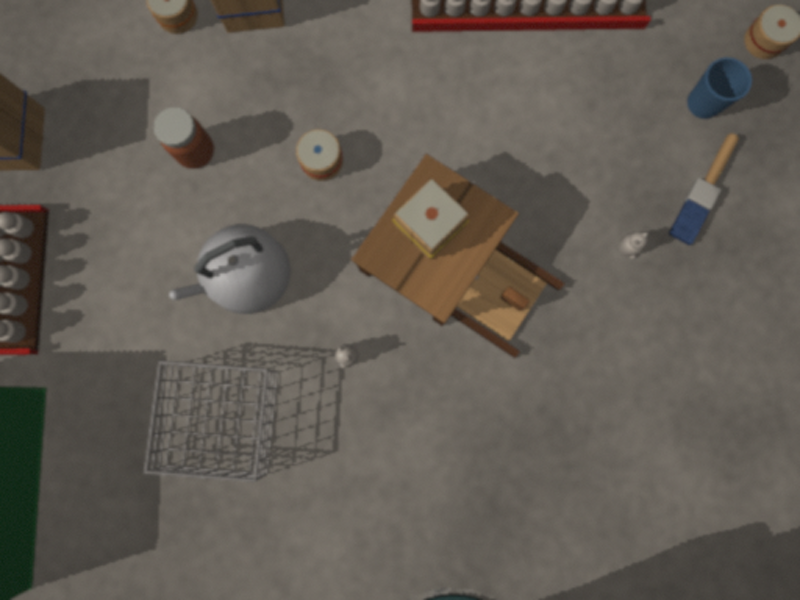

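The pictures show the rack's shelf with corners in the top view at about (428,155), (517,213), (442,322) and (355,258) (800 px scale). The lane opens to the lower right with the grip near (514,298). The basket is at about (210,420), nearer the robot, and the kettle is farther off at (240,268). Next I'll measure from a close crop.

```bash
cat > h.py <<'E'
from rig import robot
import cv2, numpy as np
def cast(name,px,z):
    """full-res pixels -> world points on plane z"""
    c=robot.camera_info(name); K=np.array([[c['fx'],0,c['cx']],[0,c['fy'],c['cy']],[0,0,1]])
    R=cv2.Rodrigues(c['rvec'])[0]; o=-R.T@c['tvec']
    d=np.c_[np.atleast_2d(px),np.ones(len(np.atleast_2d(px)))]@np.linalg.inv(K).T@R
    return o+d*((z-o[2])/d[:,2])[:,None]
def proj(name,P):
    c=robot.camera_info(name); K=np.array([[c['fx'],0,c['cx']],[0,c['fy'],c['cy']],[0,0,1]])
    return cv2.projectPoints(np.atleast_2d(P).astype(float),c['rvec'],c['tvec'],K,None)[0][:,0]
def crop(name,x,y,w,h,s,out):
    im=robot.grab_frame(name)[:,:,::-1]
    cv2.imwrite(out,cv2.resize(im[y:y+h,x:x+w],None,fx=s,fy=s,interpolation=cv2.INTER_CUBIC))
E
python3 - <<'E'
from h import *
crop("top",215,90,150,112,5.333,"pics/rack.png")
s=.64
sh=cast("top",np.array([[428,155],[517,213],[442,322],[355,258]])*s,.103)
print(sh.round(4)); print([np.linalg.norm(sh[i]-sh[i-1]).round(4) for i in range(4)])
print(cast("top",np.array([[514,298]])*s,.057))
print(cast("top",np.array([[160,362],[270,370],[260,478],[147,472]])*s,.08).round(4))
E
```

```text
[[ 0.7841  0.0272  0.103 ]
 [ 0.6935 -0.102   0.103 ]
 [ 0.5337  0.0112  0.103 ]
 [ 0.6287  0.1359  0.103 ]]
[np.float64(0.1896), np.float64(0.1579), np.float64(0.1958), np.float64(0.1568)]
[[ 0.57416281 -0.10082346  0.057     ]]
[[0.4823 0.4217 0.08  ]
 [0.469  0.2611 0.08  ]
 [0.3168 0.2722 0.08  ]
 [0.3267 0.433  0.08  ]]
```

View pics/rack.png

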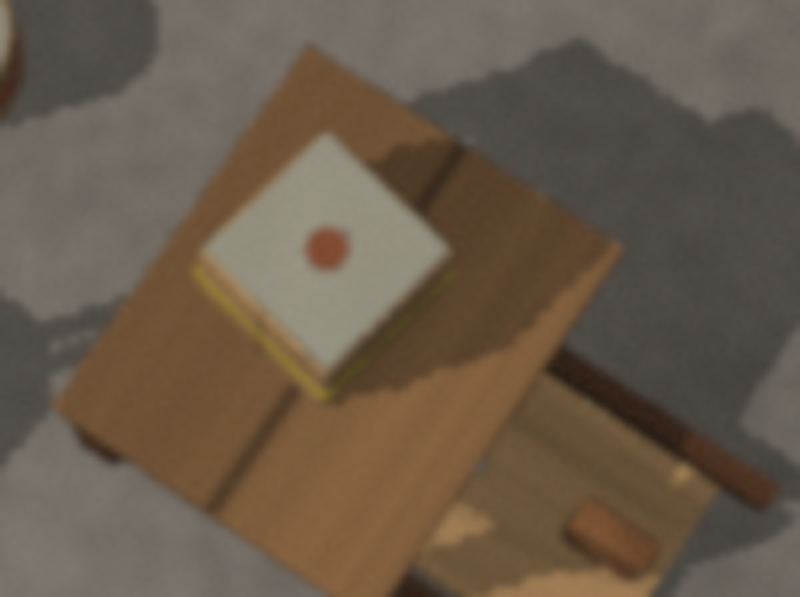

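```bash
python3 - <<'E'
from h import *
f=lambda p:np.array([[215,90]])+np.array(p)/5.3333
px=np.r_[f([[310,42],[622,243]]),np.array([[442,322]])*.64,f([[55,405]])]
W=cast("top",px,.103)[:,:2]
M=np.array([[.165,-.098],[0,-.098],[0,.098],[.165,.098]])
a,b=W-W.mean(0),M-M.mean(0)
th=np.arctan2((b[:,0]*a[:,1]-b[:,1]*a[:,0]).sum(),(b*a).sum())
R=np.array([[np.cos(th),-np.sin(th)],[np.sin(th),np.cos(th)]]); t=W.mean(0)-R@M.mean(0)
print("rack",np.degrees(th),t,"res mm",((M@R.T+t-W)*1000).round(1).tolist())
loc=lambda P:((P[:,:2]-t)@R*1000).round(1)
print("R strip end",loc(cast("top",f([[778,490],[762,508]]),.018)),"L strip end",loc(cast("top",np.array([[522,347],[516,356]])*.64,.018)))
print("grip",loc(cast("top",f([[590,495],[662,540],[638,575],[566,530]]),.057)))
print("board near corner R",loc(cast("top",f([[718,487]]),.012)))
im=robot.grab_frame("top"); hsv=cv2.cvtColor(im,cv2.COLOR_RGB2HSV)
g=hsv[175:205,315:345]; print(im[190,329],im[197,335],im[180,325])
E
```

```text
rack 54.83473189402798 [ 0.61329086 -0.04827971] res mm [[1.0, 1.1], [-1.8, -0.9], [-0.5, -3.0], [1.3, 2.9]]
R strip end [[-120.2  -69.8]
 [-118.7  -58.5]] L strip end [[-119.8   50.7]
 [-119.8   67.7]]
grip [[-48.6  -9.7]
 [-85.9 -10.8]
 [-85.7   8.3]
 [-48.5   9.5]]
board near corner R [[-97.1 -56.9]]
[119  79  49] [97 73 49] [102  81  57]
```

```bash
python3 - <<'E'
from h import *
crop("top",280,150,90,80,7,"pics/lane.png")
E
```

```text
(no output)
```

View pics/lane.png

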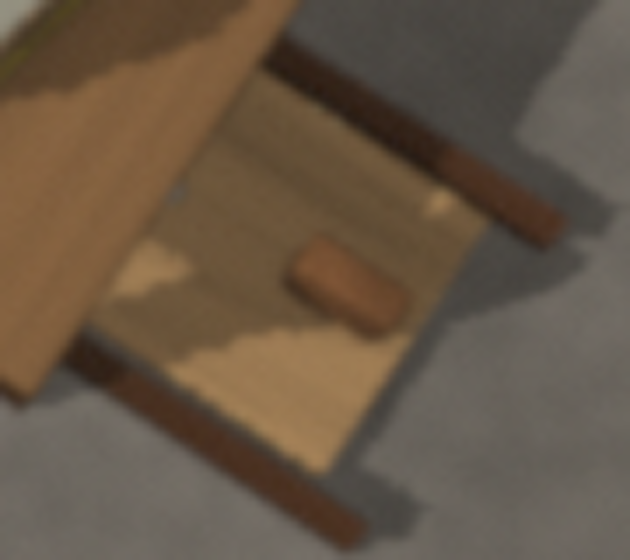

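The close crop shows the grip top at about (350,287) and the guide strip ends at (560,233) and (358,541). The board's near edge runs from (490,225) to (325,470). I'll check the lane angle from the strip edges, then grip.

```bash
python3 - <<'E'
from h import *
f=lambda p:np.array([[280,150]])+np.array(p)/7.
for n,p in dict(Router=[[290,38],[570,218]],Linner=[[105,350],[372,530]]).items():
    w=cast("top",f(p),.018); d=w[0]-w[1]; print(n,np.degrees(np.arctan2(d[1],d[0])))
e=cast("top",f([[570,220],[553,248],[372,530],[345,552]]),.018); print("mouth",e.mean(0), e.round(4).tolist())
g=cast("top",f([[322,233],[412,290],[382,338],[288,275]]),.057); print("grip",g.mean(0))
th=np.radians(54.8);u=np.array([np.cos(th),np.sin(th)]);print("pred mouth",np.array([.6133,-.0483])-.12*u)
d=e[1]-e[2];print("across angle+90",np.degrees(np.arctan2(d[1],d[0]))+90)
E
```

```text
Router 55.574249428972585
Linner 54.92915927487611
mouth [ 0.54377739 -0.14730645  0.018     ] [[0.6022, -0.1882, 0.018], [0.5923, -0.1817, 0.018], [0.494, -0.1145, 0.018], [0.4865, -0.1048, 0.018]]
grip [ 0.57451181 -0.10360972  0.057     ]
pred mouth [ 0.54412812 -0.14635739]
across angle+90 55.597070225712876
```

```bash
cat >> h.py <<'E'
TH=np.radians(55.2); U=np.array([np.cos(TH),np.sin(TH)]); V=np.array([-U[1],U[0]])
O=np.array([.6126,-.0486])
ROT=np.array([[U[0],U[1],0],[U[1],-U[0],0],[0,0,-1]])
def W(x,y,z): return np.r_[O+x*U+y*V,z]          # rack frame -> world
def L(p): p=np.asarray(p); d=p[...,:2]-O; return np.stack([d@U,d@V],-1)
E
python3 - <<'E'
from h import *
robot.gripper_to(.05)
robot.move_ptp(W(-.067,0,.16),ROT)
robot.move_linear(W(-.067,0,.038),.1,threshold=8)
robot.gripper_to(0)
s=robot.get_state(); print(s['opening'],s['grasp_force'],s['force'],s['ee_pos'],s['time'])
crop("top",256,130,110,82,7,"pics/grip.png")
E
```

```text
0.016024231111103033 29.995980262756348 [ 0.55107816 -1.10524659  1.50950361] [ 0.57449747 -0.10369889  0.03808616] 5.075
```

View pics/grip.png

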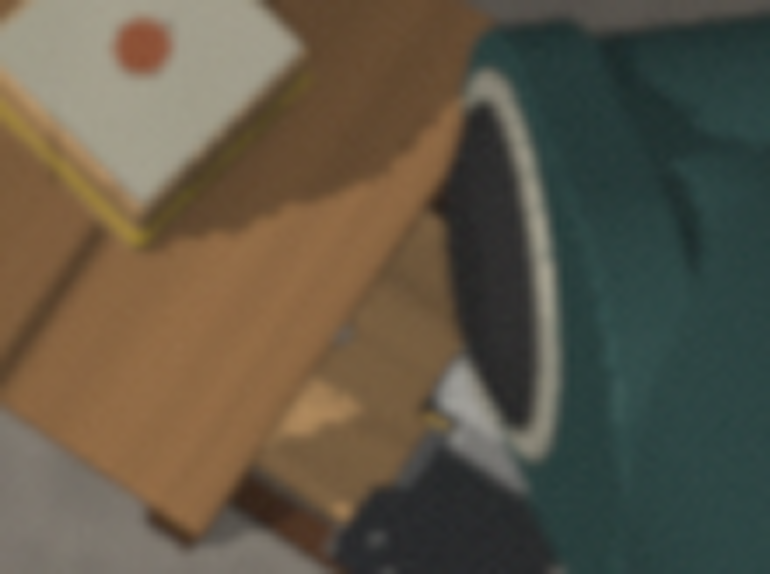

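The fingers hold the grip at 16.0 mm opening, and the arm is clear of the mould (dot at (142,47) in the crop). Now I'll pull.

```bash
python3 - <<'E'
from h import *
print(robot.move_linear(W(-.262,0,.038),.05,threshold=25))
s=robot.get_state(); print(s['opening'],s['force'],L(s['ee_pos']))
robot.gripper_to(.045)
robot.move_linear(W(-.262,0,.16),.12)
print(robot.get_state()['force'])
robot.move_ptp(W(-.40,-.22,.2),ROT)
crop("top",250,100,180,135,4.4,"pics/out.png")
crop("scene",150,150,220,165,3.6,"pics/outs.png")
print(robot.get_state()['time'])
E
```

```text
False
0.01553134582315928 [3.10427252 4.07206931 3.75668513] [-2.62233787e-01  1.45933850e-04]
[-0.1043127  -0.50645954 -0.96387893]
12.1083
```

View pics/out.png

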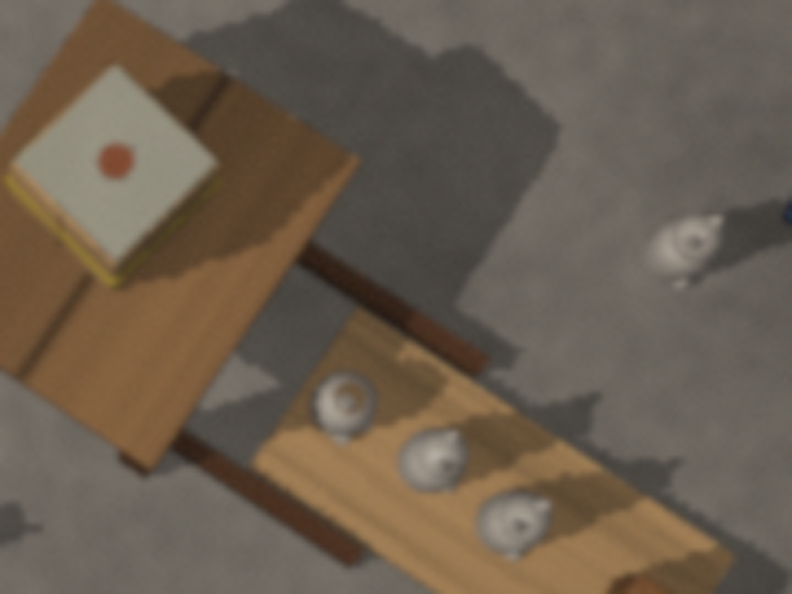

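View pics/outs.png

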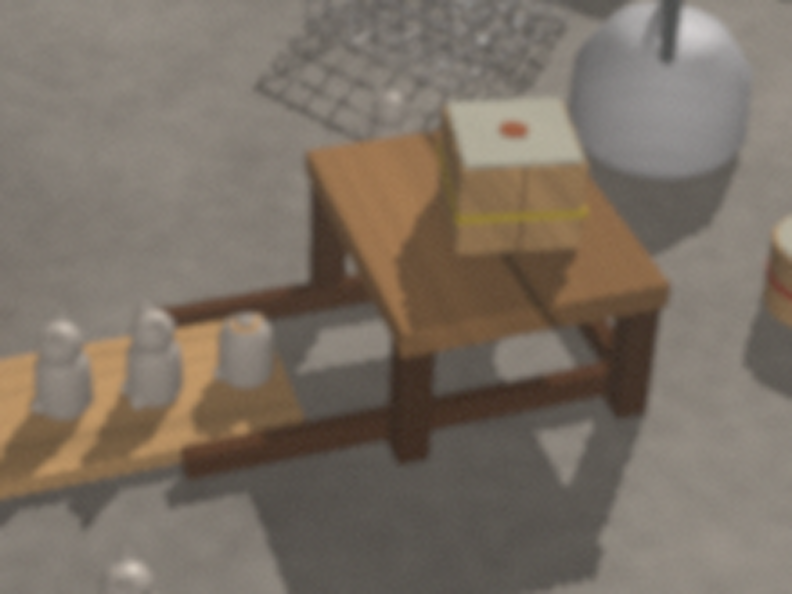

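The far figure, on the shelf side, is the broken one: top crop (344,404), scene crop (245,350), flat jagged top. The two whole figures stand at (433,458) and (513,520). I'll measure the reject with a white mask, and check the basket in the scene view before moving.

```bash
python3 - <<'E'
from h import *
im=robot.grab_frame("top"); hsv=cv2.cvtColor(im,cv2.COLOR_RGB2HSV)
m=((hsv[...,1]<60)&(hsv[...,2]>110)).astype(np.uint8)
n,lab,st,c=cv2.connectedComponentsWithStats(m)
for i in range(1,n):
    p=c[i]
    if 310<p[0]<375 and 180<p[1]<225 and st[i,4]>20: print(p.round(1),st[i].tolist(), L(cast("top",p,.045))*1000)
print("manual",L(cast("top",[[250+344/4.4,100+403/4.4]],.045))*1000)
r=np.array([[.4823,.4217,.08],[.469,.2611,.08],[.3168,.2722,.08],[.3267,.433,.08]])
print("rim in scene(800)",(proj("scene",r)/.64).round(0).tolist())
for z in(.25,.045): print(robot.ik([.399,.347,z],ROT))
E
```

```text
[326.  192.8] [322, 186, 11, 15, 92] [[-62.39442132   7.23822674]]
[347.2 203.7] [341, 198, 14, 13, 139] [[-118.24109094    1.20642622]]
[366.  218.3] [359, 212, 16, 15, 162] [[-173.80692404    5.51335257]]
manual [[-65.06140619   1.95043636]]
rim in scene(800) [[482.0, 208.0], [428.0, 237.0], [365.0, 210.0], [419.0, 184.0]]
[ 0.08554774  0.39613981 -1.07244486  1.79779164  0.37645263  1.1730693
 -1.71163683]
[-0.20265737  0.61072842 -0.72025804  1.96393755  0.56885444  0.77846375
 -1.86050931]
```

```bash
python3 - <<'E'
from h import *
robot.gripper_to(.065)
robot.move_ptp(W(-.066,.001,.16),ROT)
t=robot.move_linear(W(-.066,.001,.036),.08,threshold=8)
robot.gripper_to(0)
s=robot.get_state(); print(t,s['opening'],s['grasp_force'],s['ee_pos'],s['qpos'].round(2) if hasattr(s['qpos'],'round') else s['qpos'])
robot.move_linear(W(-.066,.001,.26),.1)
s=robot.get_state(); print(s['opening'],s['force'],s['time'])
crop("scene",150,110,220,165,3.6,"pics/lift.png")
a=np.radians(105);RB=np.array([[np.cos(a),np.sin(a),0],[np.sin(a),-np.cos(a),0],[0,0,-1]])
print(robot.ik([.399,.347,.26],RB))
E
```

```text
False 0.0332937400588023 30.000200271606445 [ 0.57412895 -0.10225919  0.03604763] [ 0.42  0.62 -0.39  1.84  0.33  0.75 -0.75]
0.033249813614613634 [ 0.59495208 -0.02503107 -1.51762293] 18.8667
[ 0.05886341  0.36436492 -1.02710497  1.78619084  0.33595594  1.18123351
 -0.8077687 ]
```

View pics/lift.png

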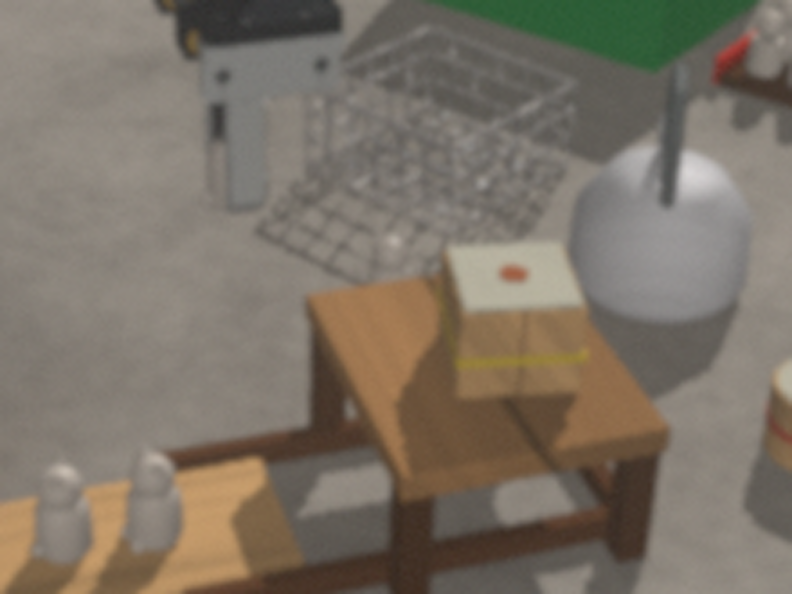

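The reject is in the grip (33.3 mm opening). The two whole figures still stand on the board at (65,510) and (152,500).

```bash
python3 - <<'E'
from h import *
a=np.radians(105);RB=np.array([[np.cos(a),np.sin(a),0],[np.sin(a),-np.cos(a),0],[0,0,-1]])
robot.move_ptp([.399,.347,.26],RB)
s=robot.get_state(); print(s['opening'])
print(robot.move_linear([.399,.347,.05],.1,threshold=8))
s=robot.get_state(); print(s['opening'],s['ee_pos'])
robot.gripper_to(.06)
robot.move_linear([.399,.347,.26],.12)
robot.gripper_to(.045)
robot.move_ptp(W(-.262,0,.16),ROT)
robot.move_linear(W(-.262,0,.038),.1,threshold=8)
robot.gripper_to(0)
s=robot.get_state(); print(s['opening'],s['grasp_force'],s['ee_pos'],s['time'])
a=robot.grab_frame("scene")[90:260,120:360];b=robot.grab_frame("top")[90:300,80:376]
h=lambda i,w:cv2.resize(i[:,:,::-1],(w,int(i.shape[0]*w/i.shape[1])),interpolation=cv2.INTER_CUBIC)
a,b=h(a,400),h(b,400)
cv2.imwrite("pics/basket.png",np.vstack([a,b]))
print(a.shape,b.shape)
E
```

```text
0.03314741298959163
False
0.033316708174924534 [0.39915644 0.34706947 0.05028982]
0.015917599554868787 30.000200271606445 [ 0.4630936  -0.26379989  0.03809195] 30.0583
(283, 400, 3) (283, 400, 3)
```

View pics/basket.png

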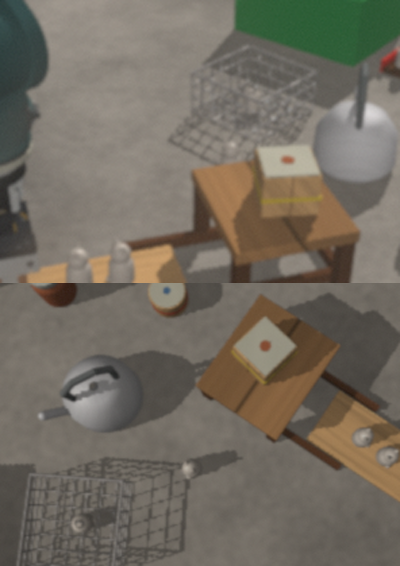

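The reject lies in the basket at about (80,524) and both whole figures stand on the board. The board is gripped again, so I'll push it home.

```bash
python3 - <<'E'
from h import *
print(robot.move_linear(W(-.08,0,.038),.05,threshold=20))
print(robot.move_linear(W(-.055,0,.038),.015,threshold=12))
s=robot.get_state(); print(s['opening'],s['force'],s['force'][:2]@U,L(s['ee_pos']),s['time'])
E
```

```text
False
True
0.015959402913147645 [-1.99216615 -0.24518612  6.64275731] -1.3382906456717518 [-0.06445612 -0.00048829] 35.0667
```

```bash
python3 - <<'E'
from h import *
for i in range(2):
    p=L(robot.get_state()['ee_pos'])[0]
    print(robot.move_linear(W(p+.008,0,.038),.012,threshold=15))
    s=robot.get_state(); print(s['force'],s['force'][:2]@U,L(s['ee_pos']),s['time'])
crop("top",256,130,110,82,7,"pics/home.png")
E
```

```text
True
[-2.24040851 -0.5876867   6.80117859] -1.7612100027238287 [-0.06431098 -0.00048348] 35.4083
True
[-2.54711261 -0.77621937  7.17435138] -2.0910636477112505 [-0.06420454 -0.00050395] 35.75
```

The push is blocked each time at x = −64.3 mm, and home is −65 mm, so the board is against the stop. I'll release, back off and check.

```bash
python3 - <<'E'
from h import *
robot.gripper_to(.045)
p=L(robot.get_state()['ee_pos'])
robot.move_linear(W(p[0],p[1],.18),.1)
robot.move_ptp(W(-.35,-.25,.22),ROT)
print(robot.get_state()['force'],robot.get_state()['time'])
a=robot.grab_frame("scene")[150:290,170:350];b=robot.grab_frame("top")[90:240,80:376]
h=lambda i,w:cv2.resize(i[:,:,::-1],(w,int(i.shape[0]*w/i.shape[1])),interpolation=cv2.INTER_CUBIC)
cv2.imwrite("pics/final.png",np.vstack([h(a,400),h(b,400)]))
cv2.imwrite("pics/f_top.png",robot.grab_frame("top")[:,:,::-1])
E
```

```text
[ 1.05962325 -0.12122813  0.69159323] 39.4417
```

View pics/final.png

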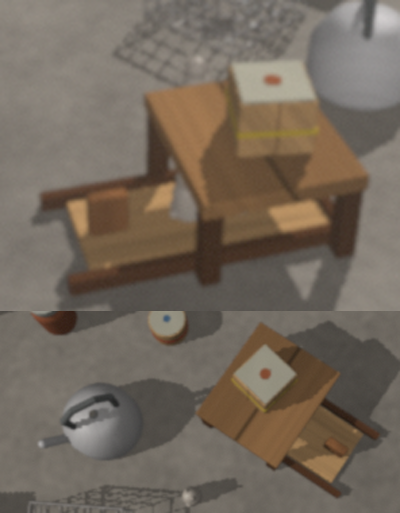

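The final picture shows the board home under the rack with a standing figure visible at (183,200). The mould has not moved, and the arm is clear.

```bash
python3 -c "
from rig import robot
print(robot.sign_off())"
```

```text
the job is handed in; nothing more can be done
None
```

I handed the job in at about 39 s: the broken figure is in the basket, the board is back against the stop, and the mould has not moved. Both whole figures stood before the push home; the last picture shows only one of them under the shelf.

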